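# Load the blue tube carrier into the reader and shut the gate

### The arm

A 7-joint arm with a two-finger parallel gripper is mounted at the origin on the work surface. World frame = base frame: x ahead of the robot, y to its left, z up, the work surface at z = 0. Lengths are in m, angles in rad, forces in N, time in s.
With the tool pointing down it reaches from about 0.4 to 0.85 m from the base axis. Payload 4.5 kg.
Tool frame: the origin (TCP) lies midway between the tips of the shut fingers; the grasp point (between the pads) lies 19 mm behind it; z points along the fingers, x is the direction in which the jaws open and shut, and the axes are right-handed (so a half turn about z gives the same grasp; the last joint's range is limited). The gripper opens to 88 mm and grips with 3 to 60 N. Pads are 18 mm wide; open, the fingers measure 123 mm over their backs; the gripper's body (75 mm by 187 mm) begins 45 mm behind the grasp point.
Start: joints at [1.349, 0.689, -0.195, 1.565, 0.157, 0.902, -0.215], TCP at [0.158, -0.605, 0.202] pointing down, gripper open.
Joint ranges: [-3.01, 3.01], [-0.46, 2.08], [-1.47, 1.51], [0.13, 2.56], [-1, 4.14], [0.04, 2.09], [-2.66, 2.66]. Speed limits (rad/s): [2.57, 2.57, 3.14, 3.14, 3.14, 3.14, 3.14].

### API

Orientations are given as a unit quaternion [x, y, z, w].
In Python, from rig import ctrl gives the robot as it stands.
- The arm moves only by the tool step_arm, never from a script. Its argument "commands" is a list of rows, each an object with "fingers": the finger opening in mm, from 0 to 88.1; "xyz": the shift along the tool's x, y, z in mm, a list of three; "yaw": the turn about the tool's z in rad. In form: [{"fingers": fingers, "xyz": [tx, ty, tz], "yaw": yaw}, ...]. A call has 1 to 12 rows; each row is the pose to reach, as a shift and turn from the pose commanded when the call began, along the tool's axes at that moment; what a row does not reach only later rows make up. A row lasts 1/8 s, in which the tool goes at most 62.5 mm and 10.7 degrees, less where a joint would pass 70% of its speed; a pose out of reach is approached as far as the arm can. A call with a gripper value outside its range is refused whole. The fingers move at their own pace and stop on an object; "force" is the grip in N (left out, the last holds). Time passes only in rows, so rows that repeat a pose let the fingers close. It gives the time, the measured TCP pose, the force and the opening at its end, in the units of the state.
- ctrl.get_obs(): the state, without advancing time (a new reading comes with each control period).
- ctrl.get_image(name): name is "side" or "top" or "wrist"; returns (picture, depth): 384x512x3 uint8, red, green, blue; 384x512 float32, m along the optical axis (not along the pixel's ray), 0 where there is no reading.
- ctrl.calibration(name): a dict with "mtx" (3x3 intrinsics, pixels), "dist_coeffs" ([k1, k2, p1, p2, k3] as OpenCV has them; the pictures are not rectified), "R" (3x3) and "t" (3): a world point X has camera coordinates R X + t; the wrist camera has in their place "T_tool_cam" (4x4, takes a point from camera to tool coordinates, whose origin is the TCP and whose axes are the tool frame's). Camera axes: x right, y down, z forward; pixel columns grow to the right and rows downward; lengths in m; the calibration is good to about 2 mm. A picture is of the moment at which its call begins: read the wrist's pose just before it. calibration takes no time and is no camera call.
- ctrl.hand_in(): hands the job in, once; it reports no verdict.
The state is a dict: "time": time; "joint_pos": joint angles; "joint_vel": joint speeds; "effort": joint torques, N m; "eef_pos": TCP position; "ee_rot": TCP orientation; "wrist_force": force on the tool from outside, world axes, zero at the start; "wrist_torque": the same for the moment, N m; "grip_width": finger opening in m.
Only numpy, scipy, OpenCV 4.12 (cv2) and the standard library are available. Lean on these libraries where they do the work, as an engineer would, in place of code of your own. Each camera call takes 0.05 s, during which the arm holds its last target. There are 200 camera calls.

### The job

Load the blue tube carrier into the tube reader: pull the orange gate fully open, set the carrier upright in the wide loading bay of the lane with its notched nose towards the spring catch, and push it along the lane past the catch until it snaps fully home against the end stop. Then slide the gate fully shut behind it and let go. Leave the yellow carrier and everything else on the bench where it is, and never tip the blue carrier over.

Things in the scene. Friction and masses are not known exactly. Their poses are not given: they have to be found in the camera images.
- blue_carrier: Blue tube carrier, loose, about 0.2 kg: block 120 long (y) x 40 wide (x) x 28 high, four white-capped tubes along its middle line (caps 18 wide at y = -50, -31, 31, 50, tops 44 up) and a handle at its centre. Origin: centre of the underside; z up; +y is the nose. Starts upright on the bench, nose within 35 degrees of the lane's push direction.
- handle (a point): Middle of the blue carrier's upright blue handle, 50 above the carrier's underside, axes as the carrier's. The handle is 14 thick in x, 24 long in y, and reaches from 28 to 73 above the underside.
- nose (a point): Middle of the blue carrier's nose face, 60 ahead (+y) of its origin and 14 above its underside, axes as the carrier's. The block is 40 wide from carrier y = -60 to 24; the nose from 24 to 60 is 26 wide, with a round lobe of radius 8 on each side at y = 48 making it 40 wide there. Between lobe and block is the notch for the catch.
- yellow_carrier: Yellow carrier, same shape, size and frame as the blue one. Not to be moved. The two carriers may stand in each other's place.
- dock: Tube reader, fixed to the bench: an open-topped lane along y, white body (55 high) 90 to 240 from the lane's middle on the +x side. Origin on the bench under the centre of a seated carrier; +y = push direction; -x = the robot's side; z up. Lane floor 6 above the bench, wall tops 28. End stop: grey head 44 high, face at y = 60.5, just touching the nose of a seated carrier.
- bay (a point): Point on the lane floor 90 short of point seat (dock y = -90), axes as the dock's: a carrier set down with its origin here stands wholly in the loading bay. The bay runs from dock y = -158 to -30, 52 wide inside, open above and at its -y end; from y = -30 to -12 it tapers to the seat, 43 wide.
- catch (a point): Point midway between the spring catch's two sprung steel rollers (radius 6, dock y = 39, 17 above the bench), which reach 6 into the lane from each wall; springs of 3 to 7 N each. The lobes meet them with the carrier 19 mm short of home; pushing past takes about 10 to 20 N; over the last 9 mm the catch drives the carrier home and holds it.
- seat (a point): Point on the lane floor under the centre of a fully seated carrier: 6 above the dock's origin, same axes. When the carrier is home its origin is here and its axes agree with these.
- gate (a joint): Slide of the orange gate bar (10 thick, 22 high) across the bay at dock y = -70, in m: 0 = fully shut, 0.060 = fully open (drawn 60 mm along the dock's -x, towards the robot, clear of the lane). Starts nearly shut, stays where left, takes about 2 N. Shut, it clears the rear of a home carrier by 5 mm; a carrier not past the catch blocks it.
- gate_knob (a point): Centre of the top of the gate's upright orange knob, which moves with the gate; axes as the dock's. The knob is 16 thick in x and 20 in y and reaches from 8 to 80 above the bench. With the gate shut it stands at x = -57, y = -70 in the dock's frame.
- bottle: Amber bottle, 64 across, 150 high, standing loose. Origin: centre of the underside. Leave.
- beaker: Clear beaker, 72 across, 90 high, loose. Origin: centre of the underside. Leave.
- tip_box: Green box with clear lid, 85 x 120 x 85 high, loose. Origin: centre of the underside. Leave.
- pot: White pot with red cap, 60 across, 55 high, loose. Origin: centre of the underside. Leave.
- dishes: Stack of glass dishes, 90 across, 45 high, loose. Origin: centre of the underside. Leave.
- pen: White and blue marker pen, 130 long (x), 15 thick, lying loose. Origin: under its middle. Leave.
Not all that is in view belongs to the job. Leave any red look-alike of the blue_carrier alone.

How it is judged:
On the way, in this order (a step that is already met when the one before it is completed fails the run):
1. the gate is pulled fully open (0.054 m or more) (value of joint gate above 0.054 m), for 0.1 s.
2. the blue carrier stands on the lane floor, nose towards the catch, in the lane but short of the catch (its origin 18 to 105 mm short of home) (x of blue_carrier in the frame of seat between -0.012 and 0.012 m and y of blue_carrier in the frame of seat between -0.105 and -0.018 m and z of blue_carrier in the frame of seat between -0.004 and 0.005 m and angle between blue_carrier's own z axis and vertical below 0.08 rad and angle between the y axis of blue_carrier and the y axis of seat, either way round below 0.25 rad and y of nose in the frame of seat above -0.05 m), for 0.1 s.
3. the blue carrier is fully home past the catch (within 4 mm along the lane, 5 mm across, flat on the floor) (y of nose in the frame of seat above 0.05 m and x of blue_carrier in the frame of seat between -0.005 and 0.005 m and y of blue_carrier in the frame of seat between -0.004 and 0.004 m and z of blue_carrier in the frame of seat between -0.004 and 0.004 m and angle between blue_carrier's own z axis and vertical below 0.08 rad and angle between the y axis of blue_carrier and the y axis of seat, either way round below 0.08 rad), for 0.2 s.
4. the gate is shut behind it (0.006 m or less) (value of joint gate below 0.006 m), for 0.1 s.
At the end, for the whole second after the job is handed in: Blue carrier home in the lane, nose first against the end stop: origin within 4 mm of the seat along the lane, 5 mm across, 4 mm in height, upright and in line within 0.08 rad, at rest; gate at 0.006 m or less; yellow carrier and other loose things within 20 mm of their starts (all of step 3 and value of joint gate below 0.006 m and linear speed of blue_carrier below 0.02 m/s and distance of each of bottle, beaker, tip_box, pot, dishes, pen, yellow_carrier from where it was at the start of the episode below 0.02 m); the robot touches nothing.
It fails at once if the blue carrier is tipped by more than 35 degrees (angle between blue_carrier's own z axis and vertical above 0.6 rad).
It fails at once if the yellow carrier is moved by more than 20 mm (distance of yellow_carrier from where it was at the start of the episode above 0.02 m).
It fails at once if another loose thing on the bench is moved by more than 20 mm (distance of any of bottle, beaker, tip_box, pot, dishes, pen from where it was at the start of the episode above 0.02 m).
It also fails if it takes over 58 s, if anything falls off the work surface, if the arm or the gripper's body presses on something with over 40 N, if the wrist force passes 120 N, or if a joint passes its speed limit or range.

## Working session

There is one attempt and no reset: what is moved stays moved. The work goes in short steps, Python scripts to look and compute and a tool call to move; the robot and the scene stay as the last step left them, time stands still between calls to the robot, and variables do not carry over. Pictures are saved under pics/ and viewed, about 8 in all and at most 12, crops included, and the job is handed in when it is done.

Besides the shell and the picture viewer there is one more tool, called after "Request:" as a command line: name --argument value ..., lists and objects as JSON in quotes. step_arm: Moves the arm, as the interface text tells. Its arguments: {"type":"object","properties":{"commands":{"type":"array","items":{"type":"object","properties":{"fingers":{"type":"number"},"xyz":{"type":"array","items":{"type":"number"}},"yaw":{"type":"number"}}}},"force":{"type":"number"}},"required":["commands"]}

```bash
ls; mkdir -p pics
cat > h.py <<'E'
import numpy as np, cv2
from rig import ctrl
from scipy.spatial.transform import Rotation as Ro
def pose():
    o=ctrl.get_obs(); T=np.eye(4); T[:3,:3]=Ro.from_quat(o['ee_rot']).as_matrix(); T[:3,3]=o['eef_pos']; return T
def grab(n):
    T=pose(); im,d=ctrl.get_image(n); c=ctrl.calibration(n)
    if n=='wrist': M=T@np.array(c['T_tool_cam']); R=M[:3,:3]; o=M[:3,3]
    else: R=np.array(c['R']).T; o=-R@np.array(c['t'])
    return im,d,(np.array(c['mtx']),np.array(c['dist_coeffs']),R,o)
def rays(px,C):
    u=cv2.undistortPoints(np.array(px,float).reshape(-1,1,2),C[0],C[1]).reshape(-1,2)
    return np.c_[u,np.ones(len(u))]@C[2].T
def plane(px,C,z):
    r=rays(px,C); return C[3]+r*((z-C[3][2])/r[:,2])[:,None]
def dep(px,d,C):
    px=np.array(px).reshape(-1,2); return C[3]+rays(px,C)*d[px[:,1].astype(int),px[:,0].astype(int)][:,None]
def save(n,im): cv2.imwrite('pics/'+n,im[:,:,::-1])
E
python3 - <<'E'
from h import *
o=ctrl.get_obs(); print(o['time'],o['eef_pos'],pose()[:3,:3].round(3).tolist(),o['grip_width'])
P=[]
for n in('top','side'):
    im,d,C=grab(n); np.savez('%s0.npz'%n,im=im,d=d,C0=C[0],C1=C[1],C2=C[2],C3=C[3]); print(n,C[3].round(3),C[2].round(2).tolist()); save(n+'0.png',im)
E
```

```text
pics
0.0 [ 0.15788469 -0.60402252  0.20120635] [[0.253, -0.967, -0.001], [-0.967, -0.253, 0.002], [-0.002, 0.0, -1.0]] 0.08799592744653423
top [ 0.461 -0.023  1.157] [[-0.03, -1.0, 0.06], [-1.0, 0.03, -0.01], [0.01, -0.06, -1.0]]
side [0.274 0.713 0.756] [[-0.96, -0.18, 0.22], [-0.28, 0.64, -0.71], [-0.01, -0.75, -0.66]]
```

View pics/top0.png

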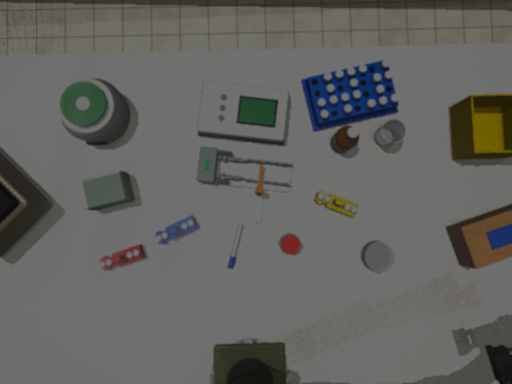

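View pics/side0.png

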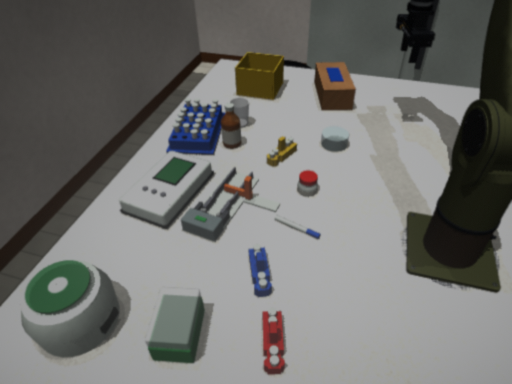

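Candidates: blue carrier at top (176,230), red look-alike (122,257), yellow carrier (337,204), blue rack (350,95). The blue carrier is at (176,230). The lane runs left (world +y) with the end stop at (207,165) and the orange gate at (261,180).

Run:
```python
from h import *
z=np.load('top0.npz'); im,d=z['im'],z['d']; C=(z['C0'],z['C1'],z['C2'],z['C3'])
hsv=cv2.cvtColor(im,cv2.COLOR_RGB2HSV)
def m(lo,hi,box):
    k=cv2.inRange(hsv,lo,hi); q=np.zeros_like(k); x0,y0,x1,y1=box; q[y0:y1,x0:x1]=k[y0:y1,x0:x1]; return q
b=m((105,90,40),(130,255,255),(145,205,210,255)); ys,xs=np.nonzero(b); p=dep(np.c_[xs,ys],d,C)
print('blue',len(p),p.min(0).round(3),p.max(0).round(3),np.median(p,0).round(3))
h=p[p[:,2]>.055]; print('handle',len(h),h.mean(0).round(4), h.max(0).round(3))
t=p[(p[:,2]<.04)&(p[:,2]>.015)]; r=cv2.minAreaRect((t[:,:2]*1000).astype(np.float32)); print('blk',r)
o=m((3,120,60),(16,255,255),(235,150,285,205)); ys,xs=np.nonzero(o); p=dep(np.c_[xs,ys],d,C)
k=p[p[:,2]>.06]; print('knob',len(k),k.mean(0).round(4),k.min(0).round(3),k.max(0).round(3)); 
# lane heightmap
ys,xs=np.mgrid[140:200,190:305]; P=dep(np.c_[xs.ravel(),ys.ravel()],d,C)
s=P[(P[:,2]>.036)&(P[:,2]<.05)&(P[:,1]>.03)]; print('stop',cv2.minAreaRect((s[:,:2]*1000).astype(np.float32)))
w=P[(P[:,2]>.022)&(P[:,2]<.034)]; 
Z=np.clip(P[:,2].reshape(60,115)*3000,0,255).astype(np.uint8)
A=cv2.resize(im[140:265,145:305],None,fx=4.5,fy=4.5,interpolation=cv2.INTER_CUBIC); A=np.clip(A.astype(float)*1.6,0,255).astype(np.uint8)
save('crop1.png',A)
print('walls');
for lo in np.arange(-.2,.1,.02):
    q=w[(w[:,1]>lo)&(w[:,1]<lo+.02)]
    if len(q): print(lo.round(2),np.sort(q[:,0]).round(3))
```

```text
blue 264 [ 0.4   -0.023  0.014] [0.475 0.258 1.157] [0.44  0.199 0.03 ]
handle 48 [0.437  0.1895 0.1409] [0.461 0.216 1.157]
blk ((436.50439453125, 200.68833923339844), (38.00341796875, 114.23748779296875), 23.588403701782227)
knob 35 [ 0.5393 -0.0389  0.081 ] [ 0.532 -0.046  0.077] [ 0.546 -0.032  0.085]
stop ((617.5663452148438, 88.96996307373047), (88.01251220703125, 100.4392318725586), 80.8813247680664)
walls
-0.14 [0.556 0.556 0.556 0.559 0.559 0.559 0.612 0.612 0.614 0.614 0.614 0.614
 0.615 0.615 0.617 0.617 0.617 0.618 0.618 0.618]
-0.12 [0.556 0.557 0.557 0.557 0.559 0.56  0.56  0.56  0.56  0.56  0.56  0.562
 0.563 0.563 0.563 0.563 0.615 0.615 0.615 0.616 0.617 0.617 0.618 0.618
 0.618 0.618 0.618 0.62  0.621 0.621 0.621 0.621 0.621 0.682 0.682 0.682]
-0.1 [0.56  0.56  0.56  0.56  0.561 0.561 0.561 0.563 0.563 0.563 0.563 0.563
 0.563 0.566 0.566 0.566 0.618 0.618 0.619 0.619 0.619 0.62  0.621 0.621
 0.621 0.621 0.621 0.622 0.622 0.624 0.625 0.625 0.682 0.683 0.683 0.684
 0.684 0.684]
-0.08 [0.563 0.563 0.564 0.564 0.564 0.564 0.564 0.566 0.566 0.567 0.567 0.567
 0.567 0.56
[... 2412 characters left out ...]
0.573
 0.573 0.574 0.574 0.576 0.576 0.576 0.576 0.579 0.579 0.579 0.579 0.579
 0.579 0.583 0.583 0.585 0.585 0.586 0.586 0.586 0.588 0.588 0.588 0.588
 0.588 0.588 0.591 0.591 0.591 0.591 0.591 0.591 0.593 0.594 0.594 0.594
 0.594 0.597 0.597 0.597 0.631 0.634 0.635 0.637 0.637 0.637 0.637 0.638
 0.638 0.64  0.64  0.64  0.641 0.641 0.643 0.643 0.643 0.643 0.643 0.646
 0.646 0.646 0.646 0.647 0.647 0.649 0.649 0.65  0.65  0.65  0.651 0.652
 0.652 0.652 0.654 0.654 0.655 0.655 0.657 0.657 0.657 0.66  0.66 ]
0.08 [0.568 0.569 0.569 0.571 0.574 0.575 0.576 0.58  0.583 0.585 0.585 0.586
 0.589 0.589 0.591 0.591 0.594 0.594 0.598 0.6   0.603 0.606 0.608 0.624
 0.627 0.629 0.634]
0.1 [0.569 0.572]
```

View pics/crop1.png

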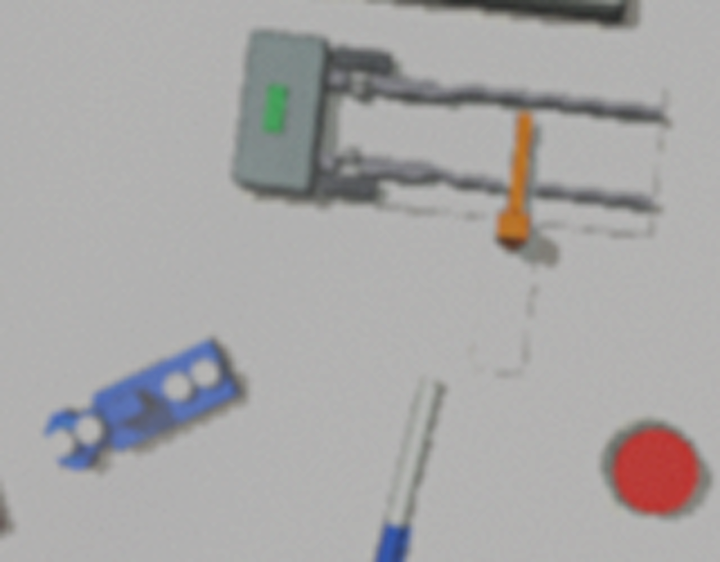

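The crop confirms the blue carrier, with its notched nose at lower left, about 23.6° off. Depth fits give a dock yaw of about -9°, the knob at (0.539, -0.039, 0.08) and a dock origin near (0.607, 0.021). I'll move above the knob first.

Request:
step_arm --commands '[{"fingers":60,"xyz":[-449,-512,0],"yaw":-1.155},{"fingers":60,"xyz":[-449,-512,0],"yaw":-1.155},{"fingers":60,"xyz":[-449,-512,0],"yaw":-1.155},{"fingers":60,"xyz":[-449,-512,0],"yaw":-1.155},{"fingers":60,"xyz":[-449,-512,0],"yaw":-1.155},{"fingers":60,"xyz":[-449,-512,0],"yaw":-1.155},{"fingers":60,"xyz":[-449,-512,0],"yaw":-1.155},{"fingers":60,"xyz":[-449,-512,0],"yaw":-1.155},{"fingers":60,"xyz":[-449,-512,0],"yaw":-1.155},{"fingers":60,"xyz":[-449,-512,0],"yaw":-1.155},{"fingers":60,"xyz":[-449,-512,0],"yaw":-1.155},{"fingers":60,"xyz":[-449,-512,0],"yaw":-1.155}]'

```text
time: 1.6
eef_pos: [0.5421, -0.0347, 0.2021]
ee_rot: [0.997, -0.076, 0.001, -0.002]
wrist_force: [-0.3, -1.1, -1.1]
grip_width: 0.06
```

Run:
```python
from h import *
T=pose(); print(T.round(4).tolist(), ctrl.get_obs()['joint_pos'])
im,d,C=grab('wrist'); np.savez('w1.npz',im=im,d=d,C0=C[0],C1=C[1],C2=C[2],C3=C[3]); save('w1.png',im); print(C[3],C[2].round(2).tolist())
hsv=cv2.cvtColor(im,cv2.COLOR_RGB2HSV)
k=cv2.inRange(hsv,(3,120,60),(18,255,255)); ys,xs=np.nonzero(k); p=dep(np.c_[xs,ys],d,C)
t=p[(p[:,2]>.074)&(p[:,2]<.09)]; print('knob',len(t),t.mean(0).round(4),cv2.minAreaRect((t[:,:2]*1000).astype(np.float32)),np.median(t[:,2]))
b=p[(p[:,2]>.017)&(p[:,2]<.03)]; print('bar',len(b),cv2.minAreaRect((b[:,:2]*1000).astype(np.float32)))
```

```text
[[0.9885, -0.1511, 0.0023, 0.5421], [-0.1511, -0.9885, 0.0038, -0.0347], [0.0017, -0.0042, -1.0, 0.2021], [0.0, 0.0, 0.0, 1.0]] [ 0.26875489  0.60914826 -0.47062618  1.80720033  0.36178559  0.80868719
 -0.53303767]
[0.55248902 0.04073382 0.38475741] [[0.99, -0.15, -0.04], [-0.15, -0.94, -0.29], [0.0, 0.29, -0.96]]
knob 350 [ 0.5394 -0.0395  0.0795] ((539.3588256835938, -40.13080978393555), (18.803770065307617, 14.814554214477539), 81.08882904052734) 0.07961364344809296
bar 540 ((572.4872436523438, -43.67155838012695), (13.776105880737305, 87.87081909179688), 79.42084503173828)
```

View pics/w1.png

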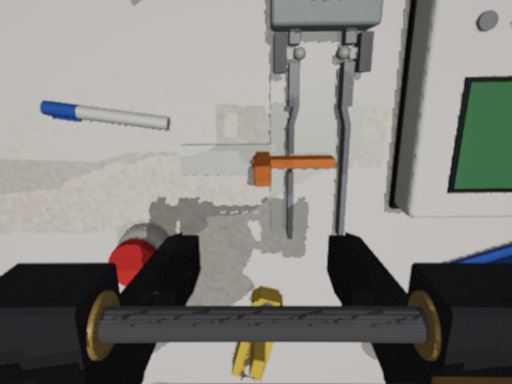

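The wrist view shows the knob at (262,168), the gate bar to (335,162), rollers at (299,53) and (344,53), and the end stop at the top near (325,12). I'll fit the dock frame from this view.

Run:
```python
from h import *
z=np.load('w1.npz'); im,d=z['im'],z['d']; C=(z['C0'],z['C1'],z['C2'],z['C3'])
ys,xs=np.mgrid[0:250,180:400]; P=dep(np.c_[xs.ravel(),ys.ravel()],d,C)
D=np.array([.607,.0213]); 
th=-.16
for it in range(3):
    ex=np.array([np.cos(th),np.sin(th)]); ey=np.array([-np.sin(th),np.cos(th)])
    X=(P[:,:2]-D)@ex; Y=(P[:,:2]-D)@ey; Z=P[:,2]
    w=(Z>.023)&(Z<.033)
    def edges(a,b):
        L=[]
        for y in np.arange(a,b,.006):
            q=w&(abs(Y-y)<.003); l=X[q&(X<0)&(X>-.04)]; r=X[q&(X>0)&(X<.04)]
            if len(l)>2 and len(r)>2: L.append((y,l.max(),r.min(),np.median(l),np.median(r)))
        return np.array(L)
    L=np.r_[edges(-.15,-.08),edges(-.06,-.035)]; S=edges(-.005,.027)
    A=np.r_[L,S]; mid=(A[:,3]+A[:,4])/2; m2=(A[:,1]+A[:,2])/2
    f=np.polyfit(A[:,0],mid,1); print('mid fit',f,'inner',np.polyfit(A[:,0],m2,1),'width bay',(L[:,2]-L[:,1]).mean(),'seat',(S[:,2]-S[:,1]).mean(),len(L),len(S))
    th-=f[0]; D=D+ex*f[1]
s=(Z>.040)&(Z<.05)&(Y>.04)&(abs(X)<.025); print('stop face y',np.percentile(Y[s],[0,1,5]),'z',np.median(Z[s]))
fl=(abs(X)<.015)&(Y>0)&(Y<.04); print('floor z',np.median(Z[fl]))
k=(np.array([.5394,-.0400])-D); print('knob in dock',k@ex,k@ey,'th',th,'D',D)
# rollers / taper info
for y in np.arange(-.165,-.13,.004): 
    q=w&(abs(Y-y)<.002); print(round(y,3),q.sum(),end=' ')
```

```text
mid fit [-0.01718511  0.00050783] inner [-0.01763461  0.00063566] width bay 0.052181741991559914 seat 0.042771141671847535 17 6
mid fit [2.33039448e-04 6.55577197e-05] inner [-0.00036738  0.00013605] width bay 0.05219607104911907 seat 0.04278585239940406 17 6
mid fit [-1.35404116e-04 -9.16811453e-07] inner [-5.99774291e-04  7.06304684e-05] width bay 0.05219594212840128 seat 0.04278559420211476 17 6
stop face y [0.0590855  0.05958563 0.06030221] z 0.04354123489991957
floor z 0.0055487147494004685
knob in dock -0.05874297385544296 -0.07030238818814163 th -0.1429125257044772 D [0.60756533 0.02120989]
-0.165 0 -0.161 0 -0.157 18 -0.153 31 -0.149 43 -0.145 38 -0.141 43 -0.137 39 -0.133 40
```

Widths come out at 52.2 and 42.8 mm against 52 and 43, the stop face at 60 mm against 60.5, and the floor at 5.5 mm against 6. So the dock is at (0.6076, 0.0212) with yaw -0.143, and the gate is at about 1.7 mm.

Request:
step_arm --commands '[{"fingers":60,"xyz":[-2,5,50],"yaw":-0.009},{"fingers":60,"xyz":[-2,5,90],"yaw":-0.009},{"fingers":60,"xyz":[-2,5,90],"yaw":-0.009},{"fingers":60,"xyz":[-2,5,90],"yaw":-0.009}]'

```text
time: 2.15
eef_pos: [0.5375, -0.0463, 0.1131]
ee_rot: [0.997, -0.076, 0.001, 0.0]
wrist_force: [-0.0, 0.2, 0.2]
grip_width: 0.0601
```

Request:
step_arm --commands '[{"fingers":60,"xyz":[1,-6.5,30],"yaw":-0.01},{"fingers":60,"xyz":[1,-6.5,72],"yaw":-0.01},{"fingers":60,"xyz":[1,-6.5,72],"yaw":-0.01},{"fingers":60,"xyz":[1,-6.5,72],"yaw":-0.01},{"fingers":10,"xyz":[1,-6.5,72],"yaw":-0.01},{"fingers":10,"xyz":[1,-6.5,72],"yaw":-0.01},{"fingers":10,"xyz":[1,-6.5,72],"yaw":-0.01},{"fingers":10,"xyz":[1,-6.5,72],"yaw":-0.01}]' --force 25

```text
time: 3.15
eef_pos: [0.5391, -0.0391, 0.0402]
ee_rot: [0.998, -0.07, 0.0, 0.0]
wrist_force: [-0.2, 0.1, 0.8]
grip_width: 0.0223
```

Request:
step_arm --commands '[{"fingers":10,"xyz":[0,0,0],"yaw":0},{"fingers":10,"xyz":[0,0,0],"yaw":0},{"fingers":10,"xyz":[-15,0,0],"yaw":0},{"fingers":10,"xyz":[-30,0,0],"yaw":0},{"fingers":10,"xyz":[-45,0,0],"yaw":0},{"fingers":10,"xyz":[-56,0,0],"yaw":0},{"fingers":10,"xyz":[-60,0,0],"yaw":0},{"fingers":10,"xyz":[-60,0,0],"yaw":0},{"fingers":10,"xyz":[-60,0,0],"yaw":0}]'

```text
time: 4.28
eef_pos: [0.4833, -0.031, 0.0402]
ee_rot: [0.997, -0.071, 0.003, -0.0]
wrist_force: [6.7, -3.3, -4.0]
grip_width: 0.0153
```

Request:
step_arm --commands '[{"fingers":70,"xyz":[0,0,0],"yaw":0},{"fingers":70,"xyz":[0,0,0],"yaw":0},{"fingers":70,"xyz":[0,0,0],"yaw":0},{"fingers":70,"xyz":[0,0,-50],"yaw":0},{"fingers":70,"xyz":[0,0,-110],"yaw":0},{"fingers":70,"xyz":[-20,-60,-160],"yaw":-0.18},{"fingers":70,"xyz":[-40,-120,-160],"yaw":-0.36},{"fingers":70,"xyz":[-66,-170,-160],"yaw":-0.55},{"fingers":70,"xyz":[-66,-194,-160],"yaw":-0.55},{"fingers":70,"xyz":[-66,-194,-160],"yaw":-0.55},{"fingers":70,"xyz":[-66,-194,-160],"yaw":-0.55},{"fingers":70,"xyz":[-66,-194,-160],"yaw":-0.55}]'

```text
time: 5.78
eef_pos: [0.4416, 0.1687, 0.1997]
ee_rot: [0.979, 0.202, -0.001, 0.001]
wrist_force: [0.3, -0.2, 0.1]
grip_width: 0.0702
```

Run:
```python
from h import *
T=pose(); print(T[:3,3].round(4),np.arctan2(T[1,0],T[0,0]))
im,d,C=grab('wrist'); save('w2.png',im)
hsv=cv2.cvtColor(im,cv2.COLOR_RGB2HSV)
k=cv2.inRange(hsv,(105,90,30),(130,255,255)); ys,xs=np.nonzero(k); p=dep(np.c_[xs,ys],d,C)
n=np.hypot(p[:,0]-.4365,p[:,1]-.2)<.08; p=p[n]
h=p[(p[:,2]>.066)&(p[:,2]<.08)]; r=cv2.minAreaRect((h[:,:2]*1000).astype(np.float32)); print('handle',len(h),h.mean(0).round(4),r)
b=p[(p[:,2]>.02)&(p[:,2]<.034)]; r=cv2.minAreaRect((b[:,:2]*1000).astype(np.float32)); print('block',len(b),np.median(b[:,2]),r)
w=cv2.inRange(hsv,(0,0,150),(180,60,255)); ys,xs=np.nonzero(w); q=dep(np.c_[xs,ys],d,C); q=q[(q[:,2]>.038)&(q[:,2]<.05)&(np.hypot(q[:,0]-.4365,q[:,1]-.2)<.08)]
if len(q)>20:
    v=cv2.fitLine((q[:,:2]*1000).astype(np.float32),cv2.DIST_HUBER,0,.01,.01).ravel(); print('caps',len(q),v,'phi',np.arctan2(-v[0]*np.sign(v[1]),abs(v[1])))
im2,d2,C2=grab('top'); hs=cv2.cvtColor(im2,cv2.COLOR_RGB2HSV); k=cv2.inRange(hs,(3,120,60),(18,255,255)); ys,xs=np.nonzero(k); p=dep(np.c_[xs,ys],d2,C2)
p=p[(p[:,2]>.07)&(p[:,2]<.095)&(abs(p[:,0]-.5)<.08)&(abs(p[:,1]+.03)<.06)]; print('knob',len(p),p.mean(0) if len(p) else 0)
```

```text
[0.4416 0.1687 0.1997] 0.40639271861183207
handle 421 [0.4342 0.2015 0.0725] ((434.6106262207031, 200.8375244140625), (13.596443176269531, 24.291545867919922), 23.301462173461914)
block 2536 0.02775531844049975 ((433.77899169921875, 200.96084594726562), (39.02503967285156, 118.68402862548828), 24.26560401916504)
caps 836 [ 4.0927619e-01 -9.1241056e-01  4.2750128e+02  2.1559143e+02] phi 0.42166063
knob 33 [ 0.48260006 -0.03130513  0.08050528]
```

The gate reads 59 mm open. The carrier is at (0.4342, 0.201) with yaw 0.42, and its handle (13.6 × 24.3) and block (39 × 119) match the given sizes. Next I'll grasp the handle.

Request:
step_arm --commands '[{"fingers":60,"xyz":[6,-32.5,50],"yaw":-0.014},{"fingers":60,"xyz":[6,-32.5,90],"yaw":-0.014},{"fingers":60,"xyz":[6,-32.5,90],"yaw":-0.014},{"fingers":60,"xyz":[6,-32.5,90],"yaw":-0.014},{"fingers":60,"xyz":[6,-32.5,90],"yaw":-0.014}]'

```text
time: 6.5
eef_pos: [0.4354, 0.203, 0.1115]
ee_rot: [0.978, 0.209, 0.001, -0.0]
wrist_force: [-0.4, -0.1, 0.9]
grip_width: 0.0601
```

Request:
step_arm --commands '[{"fingers":60,"xyz":[-1.5,1.5,40],"yaw":0},{"fingers":60,"xyz":[-1.5,1.5,75],"yaw":0},{"fingers":60,"xyz":[-1.5,1.5,75],"yaw":0},{"fingers":40,"xyz":[-1.5,1.5,75],"yaw":0},{"fingers":8,"xyz":[-1.5,1.5,75],"yaw":0},{"fingers":8,"xyz":[-1.5,1.5,75],"yaw":0},{"fingers":8,"xyz":[-1.5,1.5,75],"yaw":0},{"fingers":8,"xyz":[-1.5,1.5,75],"yaw":0},{"fingers":8,"xyz":[-1.5,1.5,75],"yaw":0},{"fingers":8,"xyz":[-1.5,1.5,75],"yaw":0}]' --force 45

```text
time: 7.75
eef_pos: [0.4339, 0.2012, 0.0352]
ee_rot: [0.978, 0.21, 0.0, -0.0]
wrist_force: [1.6, -0.2, 2.5]
grip_width: 0.0117
```

Request:
step_arm --commands '[{"fingers":8,"xyz":[0,0,-20],"yaw":0},{"fingers":8,"xyz":[0,0,-60],"yaw":0},{"fingers":8,"xyz":[0,0,-100],"yaw":0},{"fingers":8,"xyz":[5,40,-105],"yaw":0.07},{"fingers":8,"xyz":[10,85,-105],"yaw":0.16},{"fingers":8,"xyz":[16,130,-105],"yaw":0.26},{"fingers":8,"xyz":[22,180,-105],"yaw":0.36},{"fingers":8,"xyz":[28,230,-105],"yaw":0.46},{"fingers":8,"xyz":[33,275,-105],"yaw":0.53},{"fingers":8,"xyz":[37,311,-105],"yaw":0.565},{"fingers":8,"xyz":[37,311,-105],"yaw":0.565},{"fingers":8,"xyz":[37,311,-105],"yaw":0.565}]'

```text
time: 9.25
eef_pos: [0.5934, -0.0664, 0.1392]
ee_rot: [0.998, -0.07, -0.001, -0.0]
wrist_force: [0.1, -0.1, -2.6]
grip_width: 0.0111
```

```bash
cat > car.py <<'E'
from h import *
D=np.array([.6076,.0212]); th=-.143; ex=np.array([np.cos(th),np.sin(th)]); ey=np.array([-np.sin(th),np.cos(th)])
T=pose(); print(ctrl.get_obs()['time'],T[:3,3].round(4),'yaw',np.arctan2(T[1,0],T[0,0]).round(4),'tcp dock',((T[:2,3]-D)@ex).round(4),((T[:2,3]-D)@ey).round(4))
import sys
im,d,C=grab('wrist'); save(sys.argv[1],im)
hsv=cv2.cvtColor(im,cv2.COLOR_RGB2HSV)
k=cv2.inRange(hsv,(105,90,30),(130,255,255)); ys,xs=np.nonzero(k); p=dep(np.c_[xs,ys],d,C)
p=p[np.hypot(*(p[:,:2]-T[:2,3]).T)<.12]
zt=float(sys.argv[2])
b=p[abs(p[:,2]-zt)<.006]; X=(b[:,:2]-D)@ex; Y=(b[:,:2]-D)@ey
print('n',len(b),'z',np.median(b[:,2]),'Ymax',np.percentile(Y,99.5),'Xrange nose',np.percentile(X,[.5,99.5]))
w=cv2.inRange(hsv,(0,0,140),(180,60,255)); ys,xs=np.nonzero(w); q=dep(np.c_[xs,ys],d,C); q=q[(abs(q[:,2]-zt-.016)<.005)&(np.hypot(*(q[:,:2]-T[:2,3]).T)<.08)]
X=(q[:,:2]-D)@ex; Y=(q[:,:2]-D)@ey; print('caps',len(q),X.mean(),Y.min(),Y.max())
E
python3 car.py w3.png .133
```

```text
9.25 [ 0.5934 -0.0664  0.1392] yaw -0.1409 tcp dock -0.0015 -0.0888
n 4574 z 0.1320908830214949 Ymax -0.02931100009276545 Xrange nose [-0.02144627  0.01775052]
caps 1823 -0.0021024629856249027 -0.06698417599243552 -0.03022704574474956
```

View pics/w3.png

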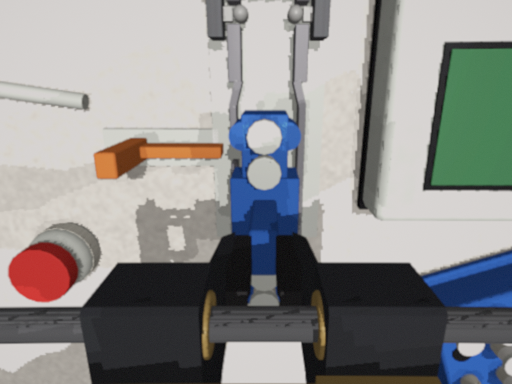

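The carrier is held with its nose at (265,115) pointing at the catch and lined up between the walls. It sits about 1.7 mm towards -x and its underside is near 104 mm. I'll lower it into the bay.

Request:
step_arm --commands '[{"fingers":8,"xyz":[1.8,0,35],"yaw":0},{"fingers":8,"xyz":[1.8,0,65],"yaw":0},{"fingers":8,"xyz":[1.8,0,85],"yaw":0},{"fingers":8,"xyz":[1.8,0,92],"yaw":0},{"fingers":8,"xyz":[1.8,0,96],"yaw":0},{"fingers":8,"xyz":[1.8,0,98],"yaw":0},{"fingers":8,"xyz":[1.8,0,98],"yaw":0},{"fingers":8,"xyz":[1.8,0,98],"yaw":0}]'

```text
time: 10.3
eef_pos: [0.597, -0.0678, 0.0425]
ee_rot: [0.997, -0.071, 0.0, 0.0]
wrist_force: [-0.8, -0.1, -2.3]
grip_width: 0.0111
```

```bash
python3 car.py w4.png .034
```

```text
10.3 [ 0.597  -0.0678  0.0425] yaw -0.1422 tcp dock 0.0022 -0.0896
n 4525 z 0.03525240344097286 Ymax -0.030390749135802562 Xrange nose [-0.01759711  0.02145147]
caps 1826 0.0016250263446137107 -0.06764366797282244 -0.03131327066395493
```

Request:
step_arm --commands '[{"fingers":8,"xyz":[-1.8,0,1.5],"yaw":0},{"fingers":8,"xyz":[-1.8,0,1.5],"yaw":0},{"fingers":8,"xyz":[-1.8,-10,1.5],"yaw":0},{"fingers":8,"xyz":[-1.8,-22,1.5],"yaw":0},{"fingers":8,"xyz":[-1.8,-34,1.5],"yaw":0},{"fingers":8,"xyz":[-1.8,-46,1.5],"yaw":0},{"fingers":8,"xyz":[-1.8,-56,1.5],"yaw":0},{"fingers":8,"xyz":[-1.8,-62,1.5],"yaw":0},{"fingers":8,"xyz":[-1.8,-62,1.5],"yaw":0},{"fingers":8,"xyz":[-1.8,-62,1.5],"yaw":0}]'

```text
time: 11.6
eef_pos: [0.6041, -0.0053, 0.0409]
ee_rot: [0.998, -0.071, 0.0, -0.0]
wrist_force: [0.7, -2.0, 4.7]
grip_width: 0.0115
```

```bash
python3 car.py w5.png .034
```

```text
11.6 [ 0.6041 -0.0053  0.0409] yaw -0.1412 tcp dock 0.0003 -0.0267
n 4490 z 0.03377976634590217 Ymax 0.032361994475984875 Xrange nose [-0.02036221  0.01885826]
caps 1830 -0.0010219422089845004 -0.005140575691353318 0.03138729473194101
```

The carrier is on the lane floor, in line, 27 mm short of home. Now I'll push it past the catch.

Request:
step_arm --commands '[{"fingers":8,"xyz":[0,-6,0],"yaw":0},{"fingers":8,"xyz":[0,-12,0],"yaw":0},{"fingers":8,"xyz":[0,-18,0],"yaw":0},{"fingers":8,"xyz":[0,-23,0],"yaw":0},{"fingers":8,"xyz":[0,-27,0],"yaw":0},{"fingers":8,"xyz":[0,-29,0],"yaw":0},{"fingers":8,"xyz":[0,-29,0],"yaw":0},{"fingers":8,"xyz":[0,-29,0],"yaw":0}]'

```text
time: 12.65
eef_pos: [0.6068, 0.0063, 0.0433]
ee_rot: [0.997, -0.076, -0.001, 0.012]
wrist_force: [-4.1, -26.2, 31.2]
grip_width: 0.0117
```

```bash
python3 car.py w6.png .034
```

```text
12.65 [0.6068 0.0063 0.0433] yaw -0.1514 tcp dock 0.0013 -0.0148
n 4378 z 0.03545484855540043 Ymax 0.041911145344119285 Xrange nose [-0.01946907  0.01967211]
caps 1800 4.833612139720168e-05 -0.045924916761758396 0.0645488659354728
```

The carrier stalled at the catch, with 26 N forward and 31 N vertical because the high grip point makes it press down. I'll release it and push low on the rear face with shut fingers instead.

Request:
step_arm --commands '[{"fingers":8,"xyz":[0,8,-1],"yaw":0},{"fingers":8,"xyz":[0,16,-2],"yaw":0},{"fingers":8,"xyz":[0,16,-2],"yaw":0},{"fingers":50,"xyz":[0,16,-2],"yaw":0},{"fingers":50,"xyz":[0,16,-2],"yaw":0},{"fingers":50,"xyz":[0,16,-2],"yaw":0},{"fingers":50,"xyz":[0,16,-30],"yaw":0},{"fingers":50,"xyz":[0,16,-70],"yaw":0},{"fingers":0,"xyz":[0,60,-90],"yaw":0},{"fingers":0,"xyz":[0,110,-90],"yaw":0},{"fingers":0,"xyz":[0,110,-90],"yaw":0},{"fingers":0,"xyz":[0,110,-90],"yaw":0}]'

```text
time: 14.2
eef_pos: [0.5922, -0.085, 0.1304]
ee_rot: [0.998, -0.071, -0.0, -0.001]
wrist_force: [-0.3, 2.1, -0.6]
grip_width: 0.0118
```

```bash
python3 car.py w7.png .034
```

```text
14.2 [ 0.5922 -0.085   0.1304] yaw -0.1413 tcp dock -0.0002 -0.1073
n 3996 z 0.03371662864972383 Ymax 0.01040470444570166 Xrange nose [-0.0197766   0.01983316]
caps 863 -0.0003157171873740672 -0.07947049134009118 -0.04280861588121402
```

View pics/w7.png

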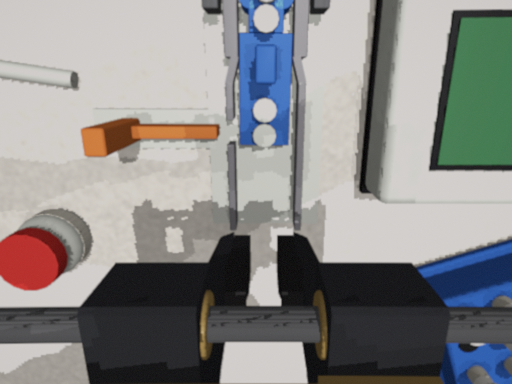

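The carrier is flat and in line, with its rear face at (265,145), about 20 mm short of home. I'll lower behind it and push.

Request:
step_arm --commands '[{"fingers":0,"xyz":[0,0,50],"yaw":0},{"fingers":0,"xyz":[0,0,95],"yaw":0},{"fingers":0,"xyz":[0,0,110],"yaw":0},{"fingers":0,"xyz":[0,0,110],"yaw":0},{"fingers":0,"xyz":[0,-12,110],"yaw":0},{"fingers":0,"xyz":[0,-20,110],"yaw":0},{"fingers":0,"xyz":[0,-26,110],"yaw":0},{"fingers":0,"xyz":[0,-32,110],"yaw":0},{"fingers":0,"xyz":[0,-36,110],"yaw":0},{"fingers":0,"xyz":[0,-40,110],"yaw":0},{"fingers":0,"xyz":[0,-40,110],"yaw":0}]'

```text
time: 15.62
eef_pos: [0.5978, -0.0463, 0.0205]
ee_rot: [0.997, -0.071, -0.0, -0.0]
wrist_force: [0.9, -0.2, 0.1]
grip_width: 0.0005
```

Request:
step_arm --commands '[{"fingers":0,"xyz":[0,-3,0],"yaw":0},{"fingers":0,"xyz":[0,-6,0],"yaw":0},{"fingers":0,"xyz":[0,-6,0],"yaw":0}]'

```text
time: 16.0
eef_pos: [0.5987, -0.0403, 0.0205]
ee_rot: [0.997, -0.071, 0.0, -0.0]
wrist_force: [-0.3, -0.4, 0.7]
grip_width: 0.0006
```

```bash
python3 car.py w8.png .034
```

```text
16.0 [ 0.5987 -0.0403  0.0205] yaw -0.1415 tcp dock 0.0 -0.0621
n 8952 z 0.03374784634754323 Ymax 0.03855364183789729 Xrange nose [-0.01968679  0.01992515]
caps 1836 1.534640687790276e-05 -0.05611744860742262 0.01766271484538322
```

View pics/w8.png

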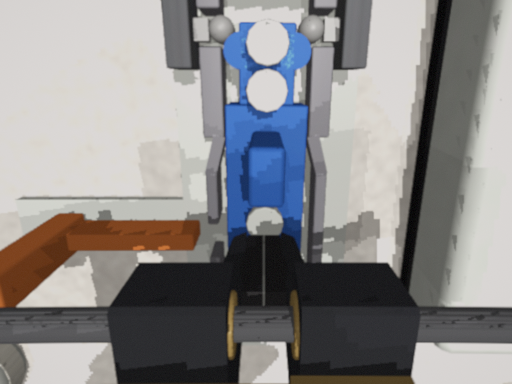

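```bash
cat > org.py <<'E'
from h import *
import sys
D=np.array([.6076,.0212]); th=-.143; ex=np.array([np.cos(th),np.sin(th)]); ey=np.array([-np.sin(th),np.cos(th)])
im,d,C=grab(sys.argv[1])
hsv=cv2.cvtColor(im,cv2.COLOR_RGB2HSV)
def pts(lo,hi,z0,z1):
    k=cv2.inRange(hsv,lo,hi); ys,xs=np.nonzero(k); p=dep(np.c_[xs,ys],d,C); X=(p[:,:2]-D)@ex; Y=(p[:,:2]-D)@ey; m=(p[:,2]>z0)&(p[:,2]<z1)&(abs(X)<.03)&(Y>-.17)&(Y<.08); return X[m],Y[m]
X,Y=pts((105,90,30),(130,255,255),.07,.086); print('handle',len(X),X.mean(),Y.mean(),np.percentile(Y,[1,99]))
X,Y=pts((0,0,110),(180,70,255),.045,.056); h,e=np.histogram(Y,np.arange(-.17,.08,.006)); print('caps',[(round(a,3),n) for a,n in zip(e,h) if n])
X,Y=pts((105,90,30),(130,255,255),.03,.038); m=abs(X)>.0155; print('block Y ext',np.percentile(Y,[.5,99.5])); h,e=np.histogram(Y[m],np.arange(-.17,.08,.004)); print([(round(a,3),n) for a,n in zip(e,h) if n])
E
python3 org.py wrist; python3 org.py top
```

```text
handle 2334 0.0001299830843977104 -0.019287301421121478 [-0.03157359 -0.0084459 ]
caps [(np.float64(-0.062), np.int64(29)), (np.float64(-0.056), np.int64(383)), (np.float64(-0.05), np.int64(392)), (np.float64(-0.044), np.int64(50)), (np.float64(-0.002), np.int64(103)), (np.float64(0.004), np.int64(503)), (np.float64(0.01), np.int64(581)), (np.float64(0.016), np.int64(249)), (np.float64(0.022), np.int64(542)), (np.float64(0.028), np.int64(656)), (np.float64(0.034), np.int64(301))]
block Y ext [-0.06751483  0.03837438]
[(np.float64(-0.074), np.int64(12)), (np.float64(-0.07), np.int64(60)), (np.float64(-0.066), np.int64(104)), (np.float64(-0.062), np.int64(99)), (np.float64(-0.058), np.int64(108)), (np.float64(-0.054), np.int64(116)), (np.float64(-0.05), np.int64(116)), (np.float64(-0.046), np.int64(118)), (np.float64(-0.042), np.int64(115)), (np.float64(-0.038), np.int64(117)), (np.float64(-0.034), np.int64(127)), (np.float64(-0.03), np.int64(130)), (np.float64(-0.026), np.int64(129)), (np.float64(-0.022), np.int64(141)), (np.float64(-0.018), np.int64(142)), (np.float64(-0.014), np.int
[... 304 characters left out ...]
at64(0.034), np.int64(6))]
handle 23 -0.0010023929743352012 -0.013139319822628417 [-0.01964359 -0.00773069]
caps [(np.float64(0.004), np.int64(5)), (np.float64(0.01), np.int64(12)), (np.float64(0.016), np.int64(6)), (np.float64(0.022), np.int64(7)), (np.float64(0.028), np.int64(10)), (np.float64(0.034), np.int64(8))]
block Y ext [-0.01785664  0.03927719]
[(np.float64(-0.018), np.int64(2)), (np.float64(-0.014), np.int64(1)), (np.float64(-0.01), np.int64(1)), (np.float64(-0.006), np.int64(3)), (np.float64(-0.002), np.int64(6)), (np.float64(0.002), np.int64(3)), (np.float64(0.022), np.int64(2)), (np.float64(0.026), np.int64(5)), (np.float64(0.03), np.int64(2)), (np.float64(0.034), np.int64(1))]
```

Run:
```python
from h import *
im,d,C=grab('side')
A=im[140:250,170:310]; save('s1.png',np.clip(cv2.resize(A,None,fx=5.5,fy=5.5,interpolation=cv2.INTER_CUBIC)*1.0*1.5,0,255).astype(np.uint8))
im,d,C=grab('wrist'); print(plane([[221,28],[312,28]],C,.02), plane([[150,225]],C,.022))
print(ctrl.get_obs()['eef_pos'],ctrl.get_obs()['effort'])
```

```text
[[0.59185429 0.06192069 0.02      ]
 [0.63538134 0.05566591 0.02      ]] [[ 0.53392141 -0.03318637  0.022     ]]
[ 0.59860482 -0.04093623  0.02048951] [-5.01394796e-02 -5.54470789e+01 -4.10640210e+00 -8.86028767e+00
 -3.13845102e-02 -3.52846587e-02  1.61408498e-04]
```

View pics/s1.png

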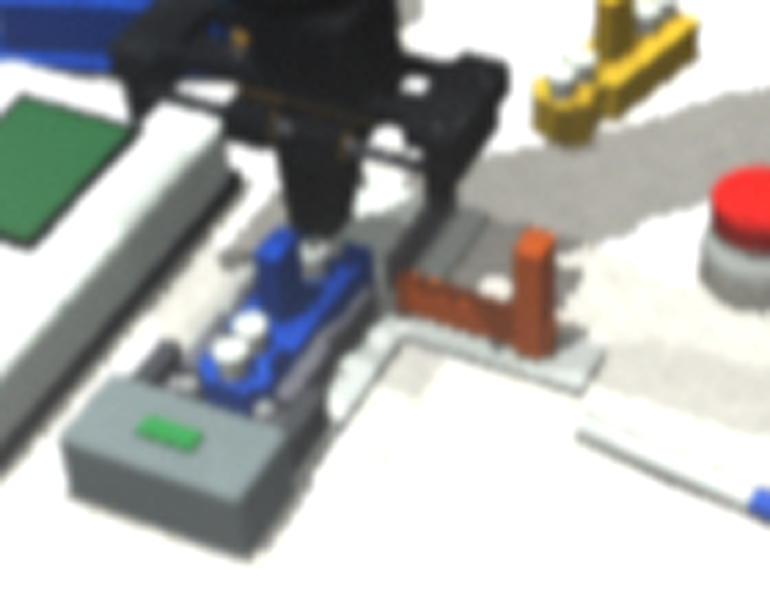

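Run:
```python
from h import *
D=np.array([.6076,.0212]); th=-.143; ex=np.array([np.cos(th),np.sin(th)]); ey=np.array([-np.sin(th),np.cos(th)])
im,d,C=grab('wrist')
for c in (235,245,264,285,302):
    for r in range(226,310,7):
        p=dep([[c,r]],d,C)[0]; print(c,r,im[r,c],((p[:2]-D)@ex).round(3),((p[:2]-D)@ey).round(3),p[2].round(3))
```

```text
235 226 [ 41  80 149] -0.016 -0.06 0.033
235 233 [27 51 98] -0.016 -0.064 0.034
235 240 [25 28 31] -0.013 -0.052 0.066
235 247 [28 30 30] -0.013 -0.053 0.072
235 254 [20 20 22] -0.012 -0.053 0.078
235 261 [19 22 21] -0.012 -0.053 0.083
235 268 [19 20 22] -0.012 -0.053 0.088
235 275 [21 21 24] -0.011 -0.053 0.094
235 282 [19 20 19] -0.011 -0.052 0.099
235 289 [25 24 26] -0.01 -0.052 0.103
235 296 [86 70 40] -0.008 -0.035 0.132
235 303 [81 67 38] -0.008 -0.036 0.133
245 226 [ 41  79 149] -0.011 -0.06 0.034
245 233 [23 26 39] -0.009 -0.053 0.058
245 240 [25 25 27] -0.009 -0.053 0.065
245 247 [25 25 27] -0.009 -0.053 0.072
245 254 [19 19 22] -0.008 -0.054 0.075
245 261 [16 15 15] -0.008 -0.054 0.081
245 268 [19 15 15] -0.008 -0.054 0.086
245 275 [21 20 20] -0.008 -0.054 0.091
245 282 [17 15 18] -0.007 -0.054 0.096
245 289 [19 19 20] -0.007 -0.054 0.1
245 296 [21 20 18] -0.007 -0.056 0.102
245 303 [21 22 22] -0.007 -0.059 0.102
264 226 [117 118 114] -0.001 -0.053 0.05
264 233 [117 118 112] -0.001 -0.057 0.05
264 240 [53 52 51] -0.001 -0.054 0.063
264 247 [62 61 59] -0.001 -0.054 0.069
264
[... 528 characters left out ...]
81
285 268 [18 17 16] 0.007 -0.054 0.086
285 275 [18 17 17] 0.007 -0.054 0.091
285 282 [18 18 20] 0.007 -0.054 0.096
285 289 [19 15 18] 0.006 -0.054 0.101
285 296 [24 21 23] 0.006 -0.056 0.102
285 303 [21 21 19] 0.007 -0.059 0.102
302 226 [114 116 118] 0.023 -0.072 0.005
302 233 [114 115 113] 0.023 -0.077 0.006
302 240 [119 120 117] 0.023 -0.081 0.006
302 247 [118 118 113] 0.023 -0.086 0.006
302 254 [114 116 111] 0.024 -0.092 0.005
302 261 [22 23 23] 0.014 -0.052 0.084
302 268 [27 26 30] 0.008 -0.029 0.129
302 275 [26 27 30] 0.008 -0.029 0.132
302 282 [25 28 29] 0.008 -0.029 0.135
302 289 [22 23 26] 0.008 -0.029 0.138
302 296 [24 26 27] 0.007 -0.029 0.141
302 303 [24 24 27] 0.007 -0.03 0.142
```

Run:
```python
from h import *
z=np.load('w1.npz'); im,d=z['im'],z['d']; C=(z['C0'],z['C1'],z['C2'],z['C3'])
T=np.array([[0.9885,-0.1511,0.0023,0.5421],[-0.1511,-0.9885,0.0038,-0.0347],[0.0017,-0.0042,-1.0,0.2021],[0,0,0,1]])
Ti=np.linalg.inv(T)
ys,xs=np.mgrid[200:384,100:400]; dd=d[ys,xs].ravel(); P=dep(np.c_[xs.ravel(),ys.ravel()],d,C); t=(np.c_[P,np.ones(len(P))]@Ti.T)[:,:3]
m=(dd>0)&(dd<.25)&(abs(t[:,2])<.06)
print(m.sum(), t[m].min(0),t[m].max(0))
for r in range(220,300,8):
    for c in (185,345): 
        i=(r-200)*300+c-100; print(r,c,t[i].round(3),dd[i].round(3))
rv,_=cv2.Rodrigues(C[2].T)
print('proj',cv2.projectPoints(np.array([T[:3,3],T[:3,3]-T[:3,2]*.019]),rv,-C[2].T@C[3],C[0],C[1])[0].reshape(-1,2))
```

```text
2770 [-0.045897   -0.01089518 -0.05999904] [ 0.04390409  0.01017069 -0.03521235]
220 185 [-0.095  0.084  0.203] 0.416
220 345 [0.096 0.081 0.196] 0.408
228 185 [-0.096  0.094  0.202] 0.417
228 345 [0.096 0.091 0.196] 0.411
236 185 [-0.037 -0.009 -0.038] 0.158
236 345 [ 0.037 -0.009 -0.038] 0.158
244 185 [-0.035 -0.009 -0.046] 0.151
244 345 [ 0.035 -0.009 -0.045] 0.151
252 185 [-0.033 -0.009 -0.054] 0.142
252 345 [ 0.033 -0.008 -0.052] 0.144
260 185 [-0.032 -0.009 -0.06 ] 0.137
260 345 [ 0.032 -0.009 -0.06 ] 0.137
268 185 [-0.032 -0.006 -0.061] 0.137
268 345 [ 0.031 -0.008 -0.065] 0.133
276 185 [-0.032 -0.003 -0.062] 0.137
276 345 [ 0.031 -0.004 -0.064] 0.134
284 185 [-0.032 -0.    -0.063] 0.136
284 345 [ 0.031 -0.002 -0.066] 0.133
292 185 [-0.032  0.004 -0.063] 0.138
292 345 [ 0.031  0.001 -0.067] 0.133
proj [[264.8463081  221.468823  ]
 [264.99607188 235.77543694]]
```

The conflict has an explanation. The reported TCP is at dock y -62, z 20, yet the fingers clear the caps (tops at 50) without contact. Wrist depth puts the real fingertips about 36 mm above the reported TCP, so my earlier grips held only the top few mm of the handle. From here on I'll allow for that 36 mm: back off, then lower behind the tail until the real tips are near z = 18 mm.

Request:
step_arm --commands '[{"fingers":0,"xyz":[0,5,-10],"yaw":0},{"fingers":0,"xyz":[0,30,-10],"yaw":0},{"fingers":0,"xyz":[0,46,-10],"yaw":0},{"fingers":0,"xyz":[0,46,-10],"yaw":0},{"fingers":0,"xyz":[0,46,5],"yaw":0},{"fingers":0,"xyz":[0,46,15],"yaw":0},{"fingers":0,"xyz":[0,46,23],"yaw":0},{"fingers":0,"xyz":[0,46,28],"yaw":0},{"fingers":0,"xyz":[0,46,28],"yaw":0}]'

```text
time: 17.42
eef_pos: [0.5919, -0.0861, -0.008]
ee_rot: [0.997, -0.071, -0.0, 0.0]
wrist_force: [-0.3, -0.6, 0.3]
grip_width: 0.0004
```

```bash
python3 org.py wrist | head -1;  python3 - <<'E'
from h import *
D=np.array([.6076,.0212]); th=-.143; ex=np.array([np.cos(th),np.sin(th)]); ey=np.array([-np.sin(th),np.cos(th)])
im,d,C=grab('wrist'); save('w9.png',im)
for r in range(190,262,6):
    p=dep([[255,r]],d,C)[0]; print(r,im[r,255],((p[:2]-D)@ex).round(3),((p[:2]-D)@ey).round(3),p[2].round(3))
E
```

```text
handle 4431 0.00011398352959348095 -0.022057832108970585 [-0.03223012 -0.01273526]
190 [193 193 187] -0.004 -0.071 0.05
196 [192 193 186] -0.004 -0.074 0.05
202 [192 192 185] -0.004 -0.076 0.05
208 [192 192 186] -0.005 -0.095 0.006
214 [192 193 186] -0.005 -0.099 0.006
220 [173 174 167] -0.005 -0.102 0.005
226 [118 119 114] -0.005 -0.106 0.005
232 [119 119 115] -0.005 -0.109 0.006
238 [20 19 23] -0.005 -0.1 0.032
244 [22 23 24] -0.004 -0.1 0.038
250 [24 22 23] -0.004 -0.1 0.043
256 [13 13 16] -0.004 -0.1 0.048
```

View pics/w9.png

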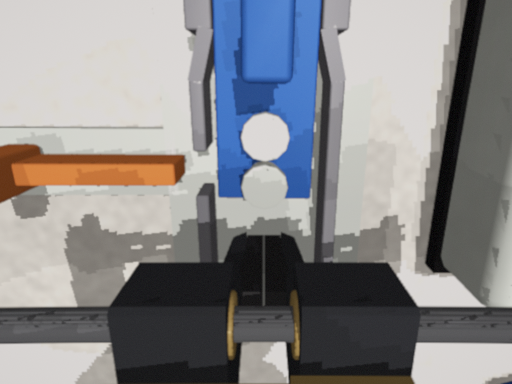

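The reported TCP is now at -8 mm with no contact, and the tips are seen near z = 30, so the offset is confirmed. I'll go down another 12 mm, then push.

Request:
step_arm --commands '[{"fingers":0,"xyz":[0,0,8],"yaw":0},{"fingers":0,"xyz":[0,0,12],"yaw":0},{"fingers":0,"xyz":[0,0,12],"yaw":0},{"fingers":0,"xyz":[0,-10,12],"yaw":0},{"fingers":0,"xyz":[0,-18,12],"yaw":0},{"fingers":0,"xyz":[0,-24,12],"yaw":0},{"fingers":0,"xyz":[0,-30,12],"yaw":0},{"fingers":0,"xyz":[0,-36,12],"yaw":0},{"fingers":0,"xyz":[0,-41,12],"yaw":0},{"fingers":0,"xyz":[0,-43,12],"yaw":0},{"fingers":0,"xyz":[0,-43,12],"yaw":0}]'

```text
time: 18.9
eef_pos: [0.5976, -0.0489, -0.0192]
ee_rot: [0.997, -0.072, -0.001, 0.004]
wrist_force: [-1.4, -10.5, 3.3]
grip_width: 0.0004
```

```bash
python3 org.py wrist | head -2; python3 org.py top
```

```text
handle 5705 0.00029672747234644537 0.00029399338747913606 [-0.01176142  0.01127014]
caps [(np.float64(-0.062), np.int64(131)), (np.float64(-0.056), np.int64(635)), (np.float64(-0.05), np.int64(683)), (np.float64(-0.044), np.int64(361)), (np.float64(-0.038), np.int64(693)), (np.float64(-0.032), np.int64(801)), (np.float64(-0.026), np.int64(371)), (np.float64(0.016), np.int64(8)), (np.float64(0.022), np.int64(1010)), (np.float64(0.028), np.int64(193))]
handle 47 -0.0002413210107730684 0.002069197389780451 [-0.0085208   0.01371024]
caps [(np.float64(-0.032), np.int64(1)), (np.float64(-0.026), np.int64(4)), (np.float64(0.022), np.int64(4)), (np.float64(0.028), np.int64(11)), (np.float64(0.034), np.int64(10)), (np.float64(0.04), np.int64(2)), (np.float64(0.046), np.int64(11)), (np.float64(0.052), np.int64(11)), (np.float64(0.058), np.int64(2))]
block Y ext [-0.02750962  0.05925779]
[(np.float64(-0.026), np.int64(3)), (np.float64(-0.022), np.int64(2)), (np.float64(-0.018), np.int64(2)), (np.float64(-0.014), np.int64(1)), (np.float64(-0.01), np.int64(4)), (np.float64(-0.006), np.int64(3)), (np.float64(-0.002), np.int64(6)), (np.float64(0.002), np.int64(2)), (np.float64(0.006), np.int64(2)), (np.float64(0.01), np.int64(3)), (np.float64(0.014), np.int64(3)), (np.float64(0.018), np.int64(3)), (np.float64(0.022), np.int64(4)), (np.float64(0.042), np.int64(2)), (np.float64(0.046), np.int64(4)), (np.float64(0.05), np.int64(3)), (np.float64(0.054), np.int64(1))]
```

The carrier is home (handle at dock y = +0.3 mm) with 10.5 N against the stop. I'll back off, rise and go over to the knob.

Request:
step_arm --commands '[{"fingers":0,"xyz":[0,15,0],"yaw":0},{"fingers":0,"xyz":[0,25,-20],"yaw":0},{"fingers":0,"xyz":[0,25,-75],"yaw":0},{"fingers":0,"xyz":[0,25,-130],"yaw":0},{"fingers":50,"xyz":[-30,20,-150],"yaw":0},{"fingers":50,"xyz":[-75,10,-150],"yaw":0},{"fingers":50,"xyz":[-116,5,-150],"yaw":0},{"fingers":50,"xyz":[-116,5,-150],"yaw":0},{"fingers":50,"xyz":[-116,5,-150],"yaw":0},{"fingers":50,"xyz":[-116,5,-150],"yaw":0}]'

```text
time: 20.25
eef_pos: [0.4842, -0.0323, 0.1309]
ee_rot: [0.997, -0.071, 0.001, -0.0]
wrist_force: [-0.0, 0.2, 0.1]
grip_width: 0.0501
```

```bash
python3 car.py w10.png .034 | head -1
python3 - <<'E'
from h import *
D=np.array([.6076,.0212]); th=-.143; ex=np.array([np.cos(th),np.sin(th)]); ey=np.array([-np.sin(th),np.cos(th)])
im,d,C=grab('wrist'); hs=cv2.cvtColor(im,cv2.COLOR_RGB2HSV); k=cv2.inRange(hs,(3,120,60),(18,255,255)); ys,xs=np.nonzero(k); p=dep(np.c_[xs,ys],d,C)
p=p[(p[:,2]>.075)&(p[:,2]<.085)]; q=p[:,:2]-D; print('knob',len(p),(q@ex).mean(),(q@ey).mean())
E
python3 org.py wrist|head -2; python3 org.py top|head -2
```

```text
20.25 [ 0.4842 -0.0323  0.1309] yaw -0.1427 tcp dock -0.1145 -0.0705
knob 560 -0.11687291216454443 -0.06962837991688368
handle 934 -0.0018007177002632767 -0.00013417615414007414 [-0.01160895  0.01089789]
caps [(np.float64(-0.062), np.int64(54)), (np.float64(-0.056), np.int64(162)), (np.float64(-0.05), np.int64(165)), (np.float64(-0.044), np.int64(73)), (np.float64(-0.038), np.int64(168)), (np.float64(-0.032), np.int64(181)), (np.float64(-0.026), np.int64(65)), (np.float64(0.016), np.int64(5)), (np.float64(0.022), np.int64(170)), (np.float64(0.028), np.int64(236)), (np.float64(0.034), np.int64(142)), (np.float64(0.04), np.int64(158)), (np.float64(0.046), np.int64(243)), (np.float64(0.052), np.int64(185))]
handle 46 -0.00043198583099625224 0.0022429213731380406 [-0.00862678  0.01370562]
caps [(np.float64(-0.032), np.int64(3)), (np.float64(-0.026), np.int64(4)), (np.float64(0.022), np.int64(2)), (np.float64(0.028), np.int64(12)), (np.float64(0.034), np.int64(9)), (np.float64(0.04), np.int64(2)), (np.float64(0.046), np.int64(10)), (np.float64(0.052), np.int64(10)), (np.float64(0.058), np.int64(1))]car.py:13: RuntimeWarning: Mean of empty slice.
  X=(q[:,:2]-D)@ex; Y=(q[:,:2]-D)@ey; print('caps',len(q),X.mean(),Y.min(),Y.max())
  ret = ret.dtype.type(ret / rcount)
Traceback (most recent call last):
  File "car.py", line 13, in <module>
    X=(q[:,:2]-D)@ex; Y=(q[:,:2]-D)@ey; print('caps',len(q),X.mean(),Y.min(),Y.max())
                                                                     ~~~~~^^
ValueError: zero-size array to reduction operation minimum which has no identity
```

The carrier stays home after release. Now I'll grip the knob, this time deep enough.

Request:
step_arm --commands '[{"fingers":50,"xyz":[-2,0,40],"yaw":0},{"fingers":50,"xyz":[-2,0,90],"yaw":0},{"fingers":50,"xyz":[-2,0,115],"yaw":0},{"fingers":50,"xyz":[-2,0,115],"yaw":0},{"fingers":10,"xyz":[-2,0,115],"yaw":0},{"fingers":10,"xyz":[-2,0,115],"yaw":0},{"fingers":10,"xyz":[-2,0,115],"yaw":0},{"fingers":10,"xyz":[-2,0,115],"yaw":0},{"fingers":10,"xyz":[-2,0,115],"yaw":0}]' --force 25

```text
time: 21.58
eef_pos: [0.4831, -0.0323, 0.0162]
ee_rot: [0.997, -0.071, 0.002, -0.0]
wrist_force: [4.7, -2.2, 3.7]
grip_width: 0.0158
```

Request:
step_arm --commands '[{"fingers":10,"xyz":[12,0,0],"yaw":0},{"fingers":10,"xyz":[27,0,0],"yaw":0},{"fingers":10,"xyz":[42,0,0],"yaw":0},{"fingers":10,"xyz":[54,0,0],"yaw":0},{"fingers":10,"xyz":[61,0,0],"yaw":0},{"fingers":10,"xyz":[65,0,0],"yaw":0},{"fingers":10,"xyz":[65,0,0],"yaw":0},{"fingers":10,"xyz":[65,0,0],"yaw":0}]'

```text
time: 22.58
eef_pos: [0.5422, -0.0409, 0.0162]
ee_rot: [0.998, -0.071, -0.002, 0.001]
wrist_force: [-4.4, 0.8, 11.3]
grip_width: 0.0159
```

Request:
step_arm --commands '[{"fingers":50,"xyz":[-2,0,0],"yaw":0},{"fingers":50,"xyz":[-2,0,0],"yaw":0},{"fingers":50,"xyz":[-2,0,0],"yaw":0},{"fingers":50,"xyz":[-2,0,-40],"yaw":0},{"fingers":50,"xyz":[-2,0,-95],"yaw":0},{"fingers":50,"xyz":[-2,0,-150],"yaw":0},{"fingers":50,"xyz":[-2,0,-180],"yaw":0},{"fingers":50,"xyz":[-2,0,-180],"yaw":0}]'

```text
time: 23.58
eef_pos: [0.5447, -0.0408, 0.1976]
ee_rot: [0.997, -0.071, 0.002, -0.0]
wrist_force: [1.1, 0.5, -0.3]
grip_width: 0.05
```

```bash
python3 - <<'E'
from h import *
D=np.array([.6076,.0212]); th=-.143; ex=np.array([np.cos(th),np.sin(th)]); ey=np.array([-np.sin(th),np.cos(th)])
im,d,C=grab('wrist'); save('w11.png',im); hs=cv2.cvtColor(im,cv2.COLOR_RGB2HSV); k=cv2.inRange(hs,(3,120,60),(18,255,255)); ys,xs=np.nonzero(k); p=dep(np.c_[xs,ys],d,C)
p=p[(p[:,2]>.075)&(p[:,2]<.085)]; q=p[:,:2]-D; print('knob',len(p),(q@ex).mean(),(q@ey).mean(),ctrl.get_obs()['wrist_force'])
E
python3 org.py wrist|head -2
```

```text
knob 354 -0.05670666104472418 -0.06989217596718542 [-0.5801146   0.04505006 -0.12515357]
handle 541 -0.0005398174642964765 -0.00023245237097446625 [-0.01232654  0.01167868]
caps [(np.float64(-0.062), np.int64(39)), (np.float64(-0.056), np.int64(110)), (np.float64(-0.05), np.int64(102)), (np.float64(-0.044), np.int64(45)), (np.float64(-0.038), np.int64(117)), (np.float64(-0.032), np.int64(109)), (np.float64(-0.026), np.int64(39)), (np.float64(0.022), np.int64(99)), (np.float64(0.028), np.int64(154)), (np.float64(0.034), np.int64(81)), (np.float64(0.04), np.int64(101)), (np.float64(0.046), np.int64(143)), (np.float64(0.052), np.int64(111)), (np.float64(0.058), np.int64(8)), (np.float64(0.064), np.int64(23)), (np.float64(0.07), np.int64(6))]
```

View pics/w11.png

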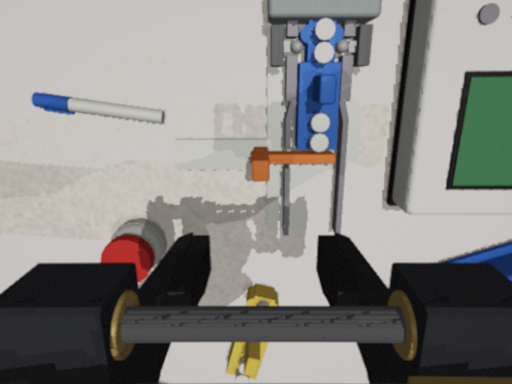

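The final view shows the carrier home with its nose at the stop (325,20), its lobes past the rollers at (299,45) and (344,45), the gate shut behind it (260–335,158), and the other objects in place.

```bash
python3 -c "
from rig import ctrl
print(ctrl.hand_in())"
```

```text
the job is handed in; nothing more can be done
None
```

The blue carrier is home against the end stop, the gate is shut behind it and the gripper is clear. I handed the job in shortly after 23.6 s (limit 58 s); the hand-in reported no verdict.

**What I did:** I pulled the gate open to about 59 mm, set the carrier in the bay and slid it along to the catch by its handle. The first push stalled there at 26 N forward. I let go and pushed low on its rear face with shut fingers until it went home, then slid the gate shut.

**Last checks:**
- **Carrier:** it measures within 0.5 mm of the seat along and across the lane, with its lobes past the rollers. The top camera put it about 2 mm further along, which is within the calibration error.
- **Gate:** the knob is at dock x = -56.7 mm, which is shut to within about 1 mm.
- **Robot:** the last wrist force was about 0.6 N, and nothing is being touched.
- **Other things:** the pen, pot and yellow carrier look unmoved in the last wrist view. I did not measure their positions, and I did not check the bottle, beaker, tip box or dishes at the end; I made no deliberate contact with any of them.

**Disagreement with the given data:** the real fingertips are about 36 mm short of the reported tool point. The first gate and handle grips therefore held only the top few mm, which probably made the first push stall. I corrected for this in the later moves.

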